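# Step the filter turret round to the cross

### The job

With a fingertip, gently push the upright tab of the filter turret round, either way, until it clicks into the stop where it points at the label with the cross, and leave it resting there. Only push the tab, do not pinch it, and leave everything else on the table where it stands.

Things in the scene. Friction and masses are not known exactly. Their poses are not given: they have to be found in the camera images.
- base: filter turret's fixed grey round base, 256 mm across, 30 mm tall. Origin on the vertical turning axis at table level, z up, its -x is its front. At the rear a block (75 to 121 mm from the axis, 112 mm wide) rises to 66 mm. On it turns a bare metal disc, 136 mm across, top at 45 mm, with five filters, a hub (30 mm across, top at 57 mm) and one steel tab
- tab (a point): centre of the top face of the upright steel tab on the disc, 85 mm above the table, 82 mm from the axis. The tab is a plain block, 16 mm long radially, 10 mm thick in the direction in which it is pushed, standing 40 mm up from a low arm (14 mm wide, top at 46 mm, out to 90 mm from the axis). A step to the next stop takes a push of about 3 N, up to 5 N when brisk
- pointer (a point): unmarked point straight outward of the tab, 110 mm from the axis; turns with the tab and lies over the centre of a label plate when the tab sits at that stop. Past half way (0.26 rad) to a stop the tab springs on into it by itself within about 0.4 s, ahead of the finger, and stays there
- turret (a joint): angle of disc and tab, rad, 0 with the tab at the base's front (-x), growing anticlockwise from above. Click stops at -1.047, -0.524, 0, 0.524, 1.047; end stops at -1.25 and 1.25. It starts at the middle stop, which has no label; at each of the other four a label plate lies outward of the tab's path, in an order that changes from run to run
- cross (a point): black round label plate, 33 mm across, with a raised white plus-shaped cross, 26 mm over all, arms 7 mm wide; this point is the centre of its top, 35 mm above the table and 110 mm from the turning axis
- bar (a point): black round label plate, 33 mm across, with a single raised white bar, 26 x 7 mm; this point is the centre of its top, 35 mm above the table and 110 mm from the turning axis
- dot (a point): black round label plate, 33 mm across, with a raised solid white dot, 16 mm across; this point is the centre of its top, 35 mm above the table and 110 mm from the turning axis
- ring (a point): black round label plate, 33 mm across, with a raised white ring, 25 mm across with a black centre; this point is the centre of its top, 35 mm above the table and 110 mm from the turning axis
- objective: spare microscope objective, 29 mm wide, 45 mm tall, standing loose on the turret's rear block; origin at the centre of its underside; to be left alone
- dish_b: small clear round dish, 39 mm across, 14 mm tall, on the table just in front of the turret's base; origin at the centre of its underside; to be left alone
- timer: white bench timer, 41x68x55 mm, on the table near the robot; origin at the centre of its underside; to be left alone
- log_book: green notebook lying flat, 210x153x16 mm; origin at the centre of its underside; to be left alone
- carton_0: small printed white carton, 85x130x42 mm; origin at the centre of its underside; to be left alone
- medium_a: small screw-cap bottle, 44 mm wide, 88 mm tall; origin at the centre of its underside; to be left alone
- alcohol_spray: spray bottle, 60x126 mm, 262 mm tall, on the left; origin at the centre of its underside; to be left alone
- tape_roll: roll of tape lying flat, 103 mm across, 25 mm tall; origin at the centre of its underside; to be left alone

How it is judged:
By the outcome, as a careful person would: the job done as asked, in the order asked, and still so for the second after the job is handed in, with the robot touching nothing.
It also fails if it takes over 38 s, if anything falls off the work surface, if the arm or the gripper's body presses on something with over 40 N, if the wrist force passes 120 N, or if a joint passes its speed limit or range.

### The arm

A 6-joint arm with a two-finger parallel gripper is mounted at the origin on a cart in front of the work surface, level with it; the furniture and walls round the work are solid. World frame = base frame: x ahead of the robot, y to its left, z up, the work surface at z = 0. Lengths are in m, angles in rad, forces in N, time in s.
With the tool pointing down it reaches from about 0.35 to 1 m from the base axis. Payload 7.1 kg.
Tool frame: the origin (TCP) lies between the finger pads; the fingertips stand 22 mm ahead of it and the grasp point (between the pads) lies 3 mm ahead of it; z points along the fingers, y is the line along which they close (so a half turn about z gives the same grasp; the last joint's range is limited). The gripper opens to 85 mm and grips with 20 to 120 N. Pads are 22 mm wide; open, the fingers measure 114 mm over their backs; the gripper's body (76 mm by 85 mm) begins 54 mm behind the grasp point. The pads swing forward as they close: fully open they stand 13 mm farther back than shut.
Start: joints at [-1.305, 0.423, 1.63, -0, 1.089, -0.019], TCP at [0.176, -0.6, 0.221] pointing down, gripper open.
Joint ranges: [-3, 3], [-0.9, 2.11], [0.09, 2.58], [-1.31, 4.45], [0.11, 2.69], [-2.54, 2.54]. Speed limits (rad/s): [2.39, 2.39, 3.01, 3.14, 3.14, 3.14].

### API

Orientations are given as a rotation vector (axis times angle).
In Python, from rig import manip gives the robot as it stands. The module is installed in compiled form; this text tells all that it offers. Calls block until the motion is done:
- manip.move_to(position, orientation): joint-space move of the TCP to a pose.
- manip.servo_line(position, orientation=None, rate=0.15): straight line of the TCP; orientation=None keeps the orientation; rate is the mean speed in m/s.
- manip.set_joints(angles): joint-space move.
- manip.command_gripper(opening, f_grip=None): finger opening in m; f_grip is the grip in N (None keeps the last); returns when the fingers have stopped.
- manip.hold(seconds).
- manip.solve_ik(position, orientation): joint angles nearest the present ones, or None.
- manip.camera(name): name is "scene" or "top"; returns a dict with "image" (400x640x3 uint8, red, green, blue), "fx", "fy", "cx", "cy" (pixels), "k1" (the pictures are not rectified: a ray, as slopes to the right and down, at radius r is drawn at 1 + k1 r^2 times it, then the intrinsics apply), "cam_to_world" (4x4, takes a point from camera to world coordinates). Camera axes: x right, y down, z forward; pixel columns grow to the right and rows downward; lengths in m; the calibration is good to about 2 mm. A picture is of the moment at which its call begins. There is no depth.
A pose or a line that the arm cannot do raises manip.IKError and nothing moves.
- manip.sign_off(): hands the job in; it is judged then, once.
Readings, each from a call of its own:
- manip.get_time(): time.
- manip.get_joint_positions(): joint angles.
- manip.get_joint_vel(): joint speeds.
- manip.get_tau(): joint torques, N m.
- manip.get_position(): TCP position.
- manip.get_ee_rot(): TCP orientation.
- manip.get_contact_force(): force on the tool from outside, world axes, zero at the start.
- manip.get_torque(): the same for the moment, N m.
- manip.get_width(): finger opening in m.
- manip.get_grip_force(): force on a finger pad.
Only numpy, scipy, OpenCV 4.12 (cv2) and the standard library are available. Lean on these libraries where they do the work, as an engineer would, in place of code of your own. Each camera call takes 0.05 s, during which the arm holds its last target. There are 200 camera calls.

## Working session

There is one attempt and no reset: what is moved stays moved. The work goes in short steps, each a Python script; the robot and the scene stay as the last script left them, time stands still between calls to the robot, and variables do not carry over. Pictures are saved under pics/ and viewed, at most 12 in all, crops included, and the job is handed in when it is done.

```bash
mkdir -p pics; cat > h.py <<'E'
import numpy as np, cv2
from rig import manip
def snap(n,f):
    c=manip.camera(n); cv2.imwrite(f'pics/{f}.png',c['image'][...,::-1]); np.save(f'{f}.npy',c,allow_pickle=True); return c
def load(f): return np.load(f'{f}.npy',allow_pickle=True).item()
def ray(c,u,v):
    K=np.array([[c['fx'],0,c['cx']],[0,c['fy'],c['cy']],[0,0,1.]])
    p=cv2.undistortPoints(np.array([[[u,v]]],float),K,np.array([c['k1'],0,0,0.]))[0,0]
    T=np.array(c['cam_to_world']); return T[:3,3],T[:3,:3]@np.array([p[0],p[1],1])
def onz(c,u,v,z):
    o,d=ray(c,u,v); return o+d*(z-o[2])/d[2]
def proj(c,P):
    T=np.array(c['cam_to_world']); q=T[:3,:3].T@(np.array(P)-T[:3,3]); s=q[:2]/q[2]; s=s*(1+c['k1']*(s@s))
    return np.array([c['fx']*s[0]+c['cx'],c['fy']*s[1]+c['cy']])
E
python3 - <<'E'
from h import *
for n in('scene','top'):
    c=snap(n,n+'0'); print(n,c['fx'],c['k1'],np.round(c['cam_to_world'],3).tolist())
print(manip.get_time(),manip.get_ee_rot(),manip.get_width())
E
```

```text
scene 447.14875737063875 -0.12524926661373706 [[0.142, 0.758, -0.636, 1.324], [0.99, -0.12, 0.077, -0.079], [-0.018, -0.641, -0.768, 1.048], [0.0, 0.0, 0.0, 1.0]]
top 393.1643409176927 -0.019422977576659745 [[-0.024, -0.996, 0.081, 0.445], [-1.0, 0.024, 0.004, 0.002], [-0.006, -0.081, -0.997, 0.98], [0.0, 0.0, 0.0, 1.0]]
0.1 [-3.10841472e+00 -4.45623962e-01  2.97936845e-04] 0.0855075785944124
```

View pics/top0.png

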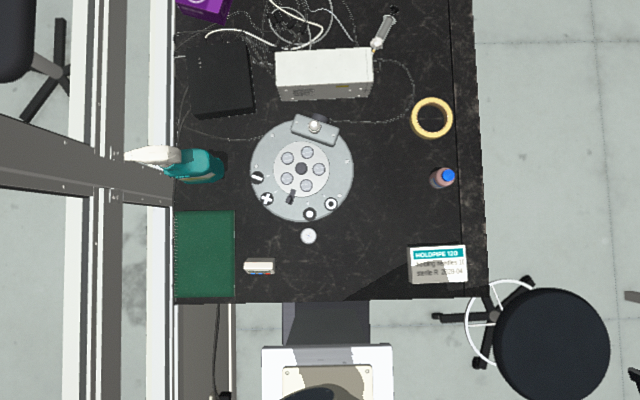

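View pics/scene0.png

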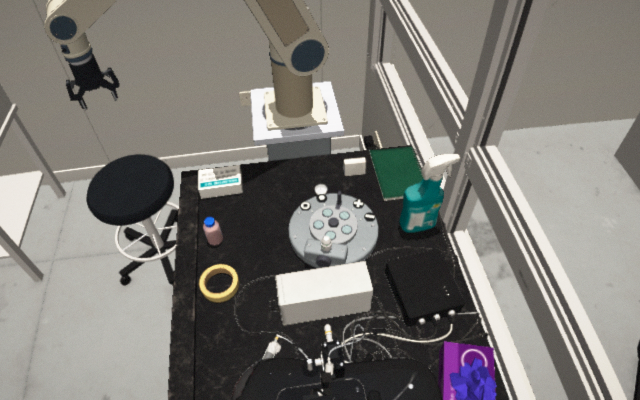

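```bash
python3 - <<'E'
from h import *
c=load('top0'); im=c['image']; x0,y0=235,100
cv2.imwrite('pics/crop.png',cv2.resize(im[100:250,235:385,::-1],(600,600),interpolation=cv2.INTER_CUBIC))
# black plates: dark connected blobs, filled by hull
pts=[]
for (u,v) in [(258,177),(267,198),(309,214),(330,204)]:
    g=im.min(2); s=g[v-9:v+10,u-9:u+10].astype(int); ok=np.array([[ (i-9)**2+(j-9)**2<64 for j in range(19)] for i in range(19)])
    m=((s<80)&ok).astype(np.uint8); p=cv2.findNonZero(m)
    (a,b),r=cv2.minEnclosingCircle(p); P=onz(c,u-9+a,v-9+b,.035); pts.append(P); print((u-9+a,v-9+b),r,P.round(4))
pts=np.array(pts)
from scipy.optimize import least_squares
a=np.array([-1.0472,-.5236,.5236,1.0472])
f=lambda q:np.r_[pts[:,0]-(q[0]+.11*np.cos(q[2]+a)),pts[:,1]-(q[1]+.11*np.sin(q[2]+a))]
r=least_squares(f,[.5,.03,np.pi]);print(r.x,(r.fun*1000).round(1))
q=r.x
for A in (0,-.5236): 
  P=[q[0]+.082*np.cos(q[2]+A),q[1]+.082*np.sin(q[2]+A),.085]; print(A,P,proj(c,P),'scene',proj(load('scene0'),P))
print(onz(c,308,236,.014),onz(c,259,266,.055))
E
```

```text
(256.5, 177.5) 6.041623115539551 [0.5649 0.1592 0.035 ]
(266.0, 199.0) 6.403224468231201 [0.5121 0.1368 0.035 ]
(310.0, 214.5) 6.800835609436035 [0.4722 0.0314 0.035 ]
(332.04545497894287, 206.31818199157715) 4.77823543548584 [ 0.4906 -0.022   0.035 ]
[0.57960909 0.04818284 2.75733794] [ 0.6  0.2  1.5 -2.3  2.1  1.9 -1.5 -2.5]
0 [np.float64(0.503588684006904), np.float64(0.07892204173336842), 0.085] [288.20865798 200.63073404] scene [338.60327205 191.84384622]
-0.5236 [np.float64(0.5291431662546836), np.float64(0.11281403252530267), 0.085] [273.22161043 189.85093881] scene [351.99400469 197.19167319]
[0.42041148 0.03815597 0.014     ] [0.35454617 0.15236226 0.055     ]
```

View pics/crop.png

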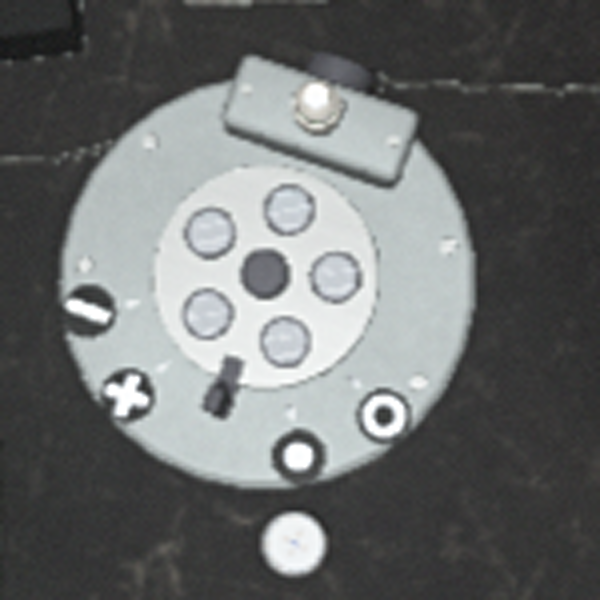

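The top crop shows the tab at (217,400), pointing between the cross at (128,394) and the dot at (298,456). The bar is at (90,310) and the ring at (384,415). The cross is therefore one stop clockwise, at -0.524, so I'll push the tab from the dot side. First I'll refit the axis with these centres, then move above the start point.

```bash
cat >> h.py <<'E'
from scipy.spatial.transform import Rotation as R
def pose(q,ang,z,face):  # finger at turret angle ang, tip height z, tool x tangential at turret angle face
    p=[q[0]+.082*np.cos(q[2]+ang),q[1]+.082*np.sin(q[2]+ang),z+.022]
    t=q[2]+face; zt=np.array([0,0,-1.]); s=np.array([-np.sin(t),np.cos(t),0])
    out=[]
    for k in(1,-1):
        x=k*s; o=R.from_matrix(np.c_[x,np.cross(zt,x),zt]).as_rotvec(); j=manip.solve_ik(p,o)
        if j is not None: out.append((abs(j[5]),o))
    return p,min(out,key=lambda e:e[0])[1]
E
python3 - <<'E'
from h import *
from scipy.optimize import least_squares
c=load('top0')
px=[(90,310),(128,394),(298,456),(384,415)]
pts=np.array([onz(c,235+(u+.5)/4-.5,100+(v+.5)/4-.5,.035) for u,v in px])
a=np.array([-1.0472,-.5236,.5236,1.0472])
f=lambda q:np.r_[pts[:,0]-(q[0]+.11*np.cos(q[2]+a)),pts[:,1]-(q[1]+.11*np.sin(q[2]+a))]
r=least_squares(f,[.5,.03,np.pi]);q=r.x;print(q,(r.fun*1000).round(1))
print('hub',onz(c,235+264.5/4-.5,100+274.5/4-.5,.057)); np.save('q.npy',q)
P=[q[0]+.082*np.cos(q[2]),q[1]+.082*np.sin(q[2]),.085]; print('tab crop px',(proj(c,P)-[235,100])*4)
p,o=pose(q,.45,.18,-.1); print(p,o,manip.solve_ik(p,o))
manip.command_gripper(0.0,20)
manip.move_to(p,o); print(manip.get_time(),manip.get_contact_force(),manip.get_width())
snap('top','top1')
c=snap('scene','scene1'); cv2.imwrite('pics/s1.png',cv2.resize(c['image'][120:270,250:450,::-1],(800,600),interpolation=cv2.INTER_CUBIC))
E
```

```text
[0.5830739  0.049736   2.77162355] [-0.4  0.1 -0.   0.4 -0.8 -0.2  0.6  0.4]
hub [0.58187128 0.05055885 0.057     ]
tab crop px [211.92957413 397.24075672]
[np.float64(0.5013363607565324), np.float64(0.043180470407514125), 0.20199999999999999] [2.67760536 1.64317799 0.        ] [ 6.22674876e-02  2.70974107e-01  1.91193931e+00 -8.88178420e-16
  9.58679235e-01  5.32236586e-01]
3.4167 [-0.79340688 -0.25244014 -0.38835973] -0.00014771655559907529
```

View pics/s1.png

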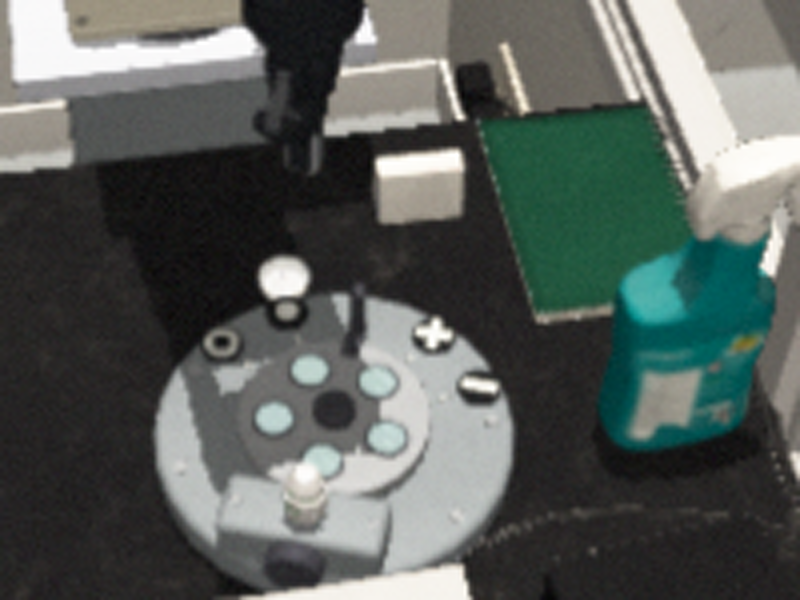

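The scene crop shows the closed fingers above the dot side and the tab at (357,315). The cross is at (433,334), and the path between is clear. I'll descend and push.

```bash
python3 - <<'E'
from h import *
q=np.load('q.npy')
p,o=pose(q,.45,.060,-.1); manip.servo_line(p,o,rate=.12)
f0=manip.get_contact_force(); t=np.array([-np.sin(q[2]),np.cos(q[2]),0]); print(manip.get_time(),f0)
p,_=pose(q,.26,.060,-.1); manip.servo_line(p,rate=.06)
L=[];pk=0
for a in np.arange(.22,-.17,-.03):
    p,_=pose(q,a,.060,-.1); manip.servo_line(p,rate=.03)
    F=(manip.get_contact_force()-f0)@t; L.append((round(a,2),round(F,2))); pk=max(pk,F)
    if pk>1.5 and F<.3*pk and a<0: break
    if pk>9: break
print(L,manip.get_time()); manip.hold(.4)
c=snap('scene','scene2'); cv2.imwrite('pics/s2.png',cv2.resize(c['image'][120:270,250:450,::-1],(800,600),interpolation=cv2.INTER_CUBIC))
E
```

```text
4.6667 [ 0.14528675 -0.33973783  0.46742825]
[(np.float64(0.22), np.float64(-0.15)), (np.float64(0.19), np.float64(0.26)), (np.float64(0.16), np.float64(-0.6)), (np.float64(0.13), np.float64(-1.02)), (np.float64(0.1), np.float64(-0.22)), (np.float64(0.07), np.float64(-0.73)), (np.float64(0.04), np.float64(-0.95)), (np.float64(0.01), np.float64(-0.8)), (np.float64(-0.02), np.float64(0.1)), (np.float64(-0.05), np.float64(0.46)), (np.float64(-0.08), np.float64(-0.72)), (np.float64(-0.11), np.float64(-0.54)), (np.float64(-0.14), np.float64(-0.79)), (np.float64(-0.17), np.float64(0.29))] 8.5833
```

View pics/s2.png

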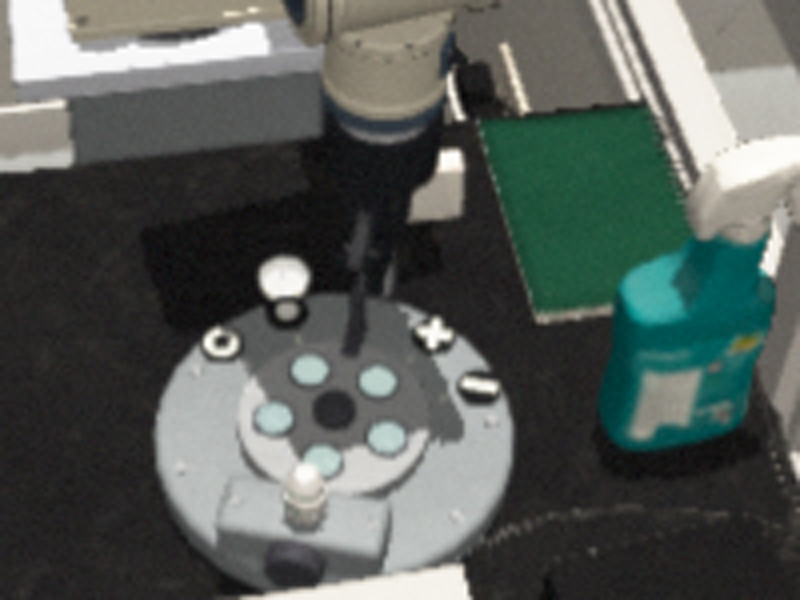

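```bash
python3 - <<'E'
from h import *
q=np.load('q.npy'); c=load('scene2')
w=lambda P:((proj(c,P)-[250,120])*4).round()
print(manip.get_position(),R.from_rotvec(manip.get_ee_rot()).as_matrix().round(2).tolist())
M=R.from_rotvec(manip.get_ee_rot()).as_matrix()
p=manip.get_position(); print('tip',w(p+M@[0,0,.022]), 'cornersx',w(p+M@[.011,0,.022]),w(p+M@[-.011,0,.022]))
g=lambda r,a,z:[q[0]+r*np.cos(q[2]+a),q[1]+r*np.sin(q[2]+a),z]
for n,r,a,z in[('tabtop',.082,0,.085),('tabbase',.082,0,.046),('cross',.11,-.5236,.035),('hub',0,0,.057),('tabtop+.5',.082,.524,.085),('armend',.09,0,.046)]: print(n,w(g(r,a,z)))
c=snap('top','top2'); cv2.imwrite('pics/t2.png',cv2.resize(c['image'][140:240,240:340,::-1],(600,600),interpolation=cv2.INTER_CUBIC))
c=load('scene2');cv2.imwrite('pics/s2b.png',cv2.resize(c['image'][165:225,310:390,::-1],(800,600),interpolation=cv2.INTER_CUBIC))
E
```

```text
[0.51274125 0.09185959 0.08198794] [[0.45, 0.89, -0.0], [0.89, -0.45, 0.0], [0.0, -0.0, -1.0]]
tip [374. 317.] cornersx [388. 321.] [359. 314.]
tabtop [356. 290.]
tabbase [355. 326.]
cross [432. 334.]
hub [332. 404.]
tabtop+.5 [296. 293.]
armend [357. 317.]
```

View pics/s2b.png

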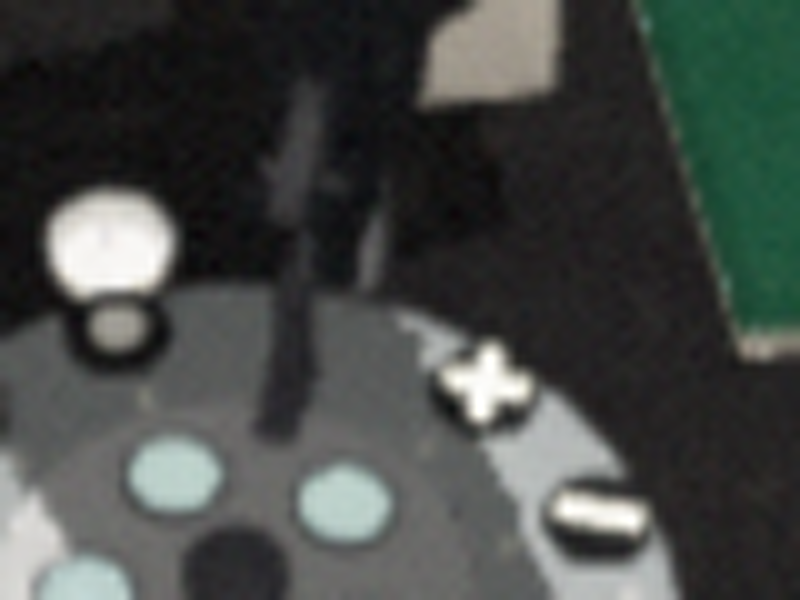

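View pics/t2.png

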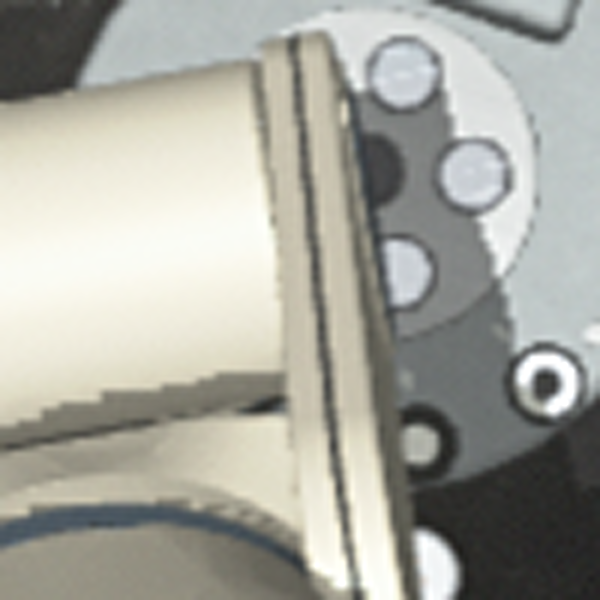

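The tab hasn't moved. In the scene crop the fingertip ends near crop (370,290), which is full-image (347,194), higher than expected. I'll check the tip height in both pictures.

```bash
python3 - <<'E'
from h import *
q=np.load('q.npy')
for f,uv,ang,z in[('scene1',(325,163.2),.45,.18),('scene2',(347,194),-.17,.06)]:
    c=load(f); P=np.array([q[0]+.082*np.cos(q[2]+ang),q[1]+.082*np.sin(q[2]+ang),z])
    print(f,'expected px',proj(c,P),'seen',uv)
    for dz in(0,.01,.02,.03): print(dz,proj(c,P+[0,0,dz]).round(1), 'at z xy err',((onz(c,*uv,z+dz)-P)*1000).round(0))
print(manip.get_width(),manip.get_time())
E
```

```text
scene1 expected px [325.90412965 169.60805235] seen (325, 163.2)
0 [325.9 169.6] at z xy err [-24.   1.  -0.]
0.01 [325.9 167. ] at z xy err [-14.  -0.  10.]
0.02 [325.9 164.4] at z xy err [-5. -2. 20.]
0.03 [325.8 161.7] at z xy err [ 5. -3. 30.]
scene2 expected px [343.43796943 199.36700291] seen (347, 194)
0 [343.4 199.4] at z xy err [-18.  14.   0.]
0.01 [343.5 197.1] at z xy err [-10.  12.  10.]
0.02 [343.6 194.9] at z xy err [-2. 10. 20.]
0.03 [343.7 192.6] at z xy err [ 7.  8. 30.]
0.0001201119180392811 9.0833
```

```bash
python3 - <<'E'
from h import *
q=np.load('q.npy')
def P(a,z,r=.086): return [q[0]+r*np.cos(q[2]+a),q[1]+r*np.sin(q[2]+a),z+.022]
c=load('scene0'); p0=np.array([.176,-.6,.221]); M=R.from_rotvec([-3.108,-.4456,.0003]).as_matrix()
for s in(1,-1): print('open tip exp',proj(c,p0+M@[0,s*.0475,.009]))
manip.servo_line(P(-.17,.09),rate=.12); manip.servo_line(P(.42,.09),rate=.15); manip.servo_line(P(.42,.06),rate=.1)
f0=manip.get_contact_force()
for z in(.055,.05,.044):
    manip.servo_line(P(.42,z),rate=.04); F=manip.get_contact_force()-f0; print(z,F.round(2))
    if F[2]>4: break
print(manip.get_time(),proj(load('scene0'),P(.42,.022)))
c=snap('scene','scene3'); cv2.imwrite('pics/s3.png',cv2.resize(c['image'][165:225,310-30:360,::-1],(800,600),interpolation=cv2.INTER_CUBIC))
E
```

```text
open tip exp [ 88.85595594 116.78842624]
open tip exp [118.8501323 107.4971397]
0.055 [-0.51  0.35 -0.4 ]
0.05 [-0.86  0.55 -0.54]
0.044 [-0.23  0.51  0.06]
11.2667 [326.6957801  200.75340788]
```

View pics/s3.png

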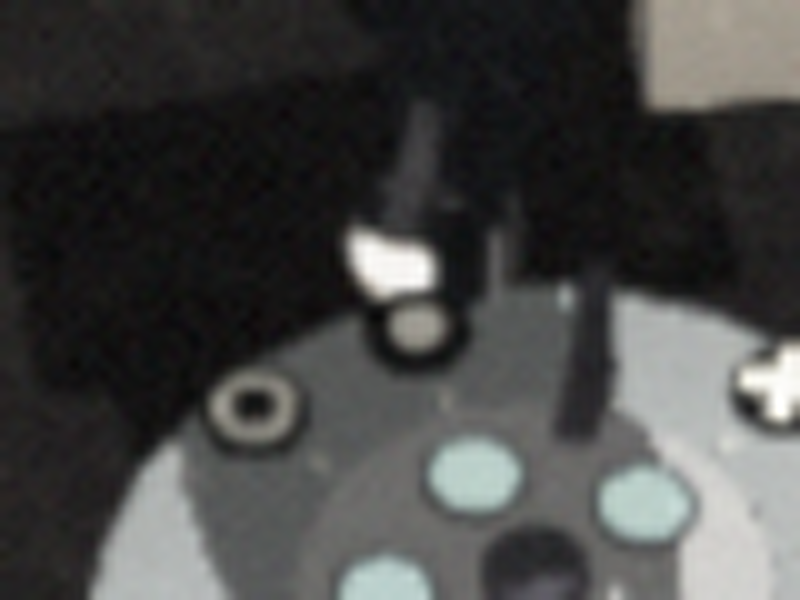

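The finger bottom is at crop (470,300), still about 6 px above its commanded spot, so the tip is really about 20 mm higher than stated. The commanded height is now 16 mm lower, which should catch the tab, and the spot is clear. I'll push with force watching.

```bash
cat > push.py <<'E'
from h import *
q=np.load('q.npy')
def P(a,z,r=.084): return [q[0]+r*np.cos(q[2]+a),q[1]+r*np.sin(q[2]+a),z+.022]
t=np.array([-np.sin(q[2]),np.cos(q[2]),0])
def push(z,r,a0=.26,a1=-.14):
    manip.servo_line(P(a0,z,r),rate=.08)
    f0=np.mean([manip.get_contact_force() for _ in range(3)],0); L=[];pk=0
    for a in np.arange(a0-.04,a1-.001,-.03):
        manip.servo_line(P(a,z,r),rate=.04)
        F=manip.get_contact_force()-f0; L.append((round(float(a),2),(F@t).round(1),F[2].round(1))); pk=max(pk,abs(F@t))
        if abs(F@t)>9 or abs(F[2])>8 or (pk>2 and abs(F@t)<.7 and a<.05): break
    print(L,manip.get_time())
E
python3 - <<'E'
from push import *
push(.044,.084)
manip.hold(.3)
c=snap('scene','scene4'); cv2.imwrite('pics/s4.png',cv2.resize(c['image'][165:225,300:380,::-1],(800,600),interpolation=cv2.INTER_CUBIC))
E
```

```text
[(0.22, np.float64(1.2), np.float64(0.0)), (0.19, np.float64(3.1), np.float64(-0.3)), (0.16, np.float64(1.0), np.float64(0.2)), (0.13, np.float64(3.1), np.float64(0.7)), (0.1, np.float64(-0.2), np.float64(-0.3)), (0.07, np.float64(0.2), np.float64(0.5)), (0.04, np.float64(-0.6), np.float64(-0.8))] 13.3917
```

View pics/s4.png

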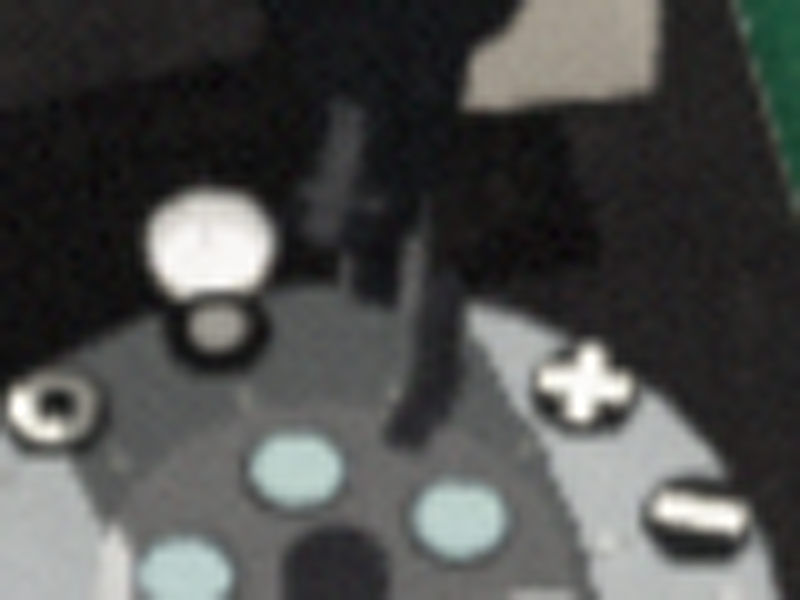

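The crop shows contact: the tab top is now at about (440,240), part-way to the cross at (585,385). I'll continue past the half-way point.

```bash
python3 - <<'E'
from push import *
L=[]
for a in (.01,-.02,-.05,-.08,-.11,-.13):
    manip.servo_line(P(a,.044),rate=.04); L.append((a,(manip.get_contact_force()@t).round(1)))
print(L); manip.hold(.4)
# back off a little, then lift clear
manip.servo_line(P(.12,.044),rate=.12); manip.servo_line(P(.3,.15),rate=.2)
c=snap('scene','scene5'); print(manip.get_time())
w=lambda r,a,z:((proj(c,[q[0]+r*np.cos(q[2]+a),q[1]+r*np.sin(q[2]+a),z])-[300,165])*10).round()
print('tab at -.524',w(.082,-.5236,.085),w(.09,-.5236,.046),'at -.26',w(.082,-.26,.085))
cv2.imwrite('pics/s5.png',cv2.resize(c['image'][165:225,300:380,::-1],(800,600),interpolation=cv2.INTER_CUBIC))
E
```

```text
[(0.01, np.float64(-0.3)), (-0.02, np.float64(0.1)), (-0.05, np.float64(0.5)), (-0.08, np.float64(0.0)), (-0.11, np.float64(0.0)), (-0.13, np.float64(-0.3))]
16.7
tab at -.524 [525. 328.] [537. 400.] at -.26 [460. 295.]
```

View pics/s5.png

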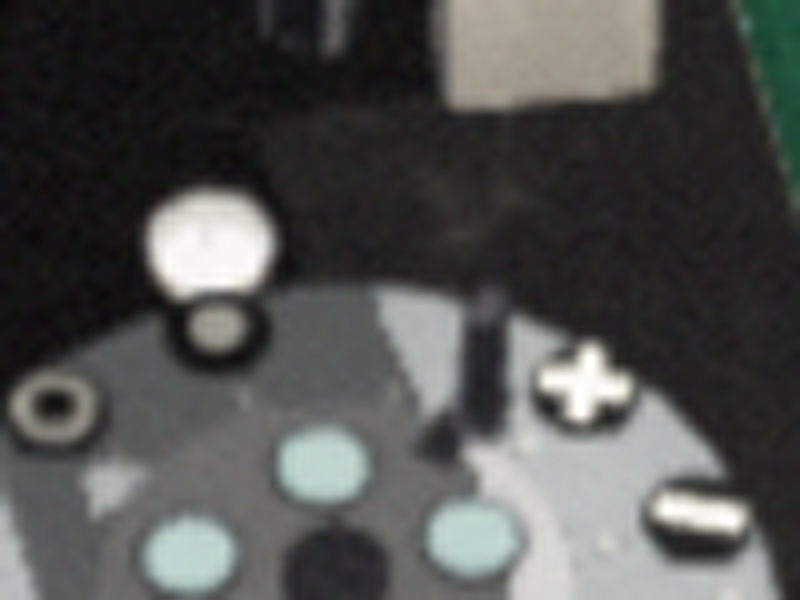

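```bash
python3 - <<'E'
from push import *
def an(f,pts):
    c=load(f); 
    return [round(float((np.arctan2(*(onz(c,*p,.046)[:2]-q[:2])[::-1])-q[2]+np.pi)%(2*np.pi)-np.pi),3) for p in pts]
s=lambda x0,u,v:(x0+(u+.5)/10-.5,165+(v+.5)/10-.5)
print(an('scene3',[s(280,475,475),s(280,645,505)]),an('scene4',[s(300,295,468),s(300,460,517)]),an('scene5',[s(300,322,465),s(300,472,537)]))
c=snap('scene','scene6'); print(np.abs(c['image'][190:215,335:358].astype(int)-load('scene5')['image'][190:215,335:358]).max(),manip.get_time())
for f in('scene5','scene6'):
    c=load(f); g=c['image'][165:225,300:380].max(2); m=(g[28:44,40:53]<70); v,u=np.nonzero(m); print(u.mean()+340,v.mean()+193,m.sum())
for A in(-.26,-.37,-.45,-.524): print(A,[proj(c,[q[0]+r*np.cos(q[2]+A),q[1]+r*np.sin(q[2]+A),z]).round(1) for r,z in((.082,.085),(.082,.065))])
E
```

```text
[0.6, -0.606] [0.458, -0.742] [0.282, -0.921]
11 16.75
347.61290322580646 199.88709677419354 62
347.655737704918 199.7704918032787 61
-0.26 [array([346. , 194.5]), array([345.8, 199.1])]
-0.37 [array([348.8, 195.8]), array([348.6, 200.3])]
-0.45 [array([350.8, 196.8]), array([350.5, 201.3])]
-0.524 [array([352.5, 197.8]), array([352.2, 202.4])]
```

```bash
python3 - <<'E'
from push import *
manip.hold(.5); c=snap('scene','scene7'); print(manip.get_time())
g=c['image'][165:225,300:380].max(2); m=(g[28:44,40:56]<70); v,u=np.nonzero(m); print(u.mean()+340,v.mean()+193,m.sum())
E
```

```text
17.3
349.0 199.4078947368421 76
```

```bash
python3 - <<'E'
from push import *
for f in('scene5','scene7'):
    g=load(f)['image'][193:209,340:353].max(2)<70; v,u=np.nonzero(g); print(u.mean()+340,v.mean()+193,g.sum())
print(np.abs(load('scene7')['image'][195:225,320:360].astype(int)-load('scene5')['image'][195:225,320:360]).max())
E
```

```text
347.61290322580646 199.88709677419354 62
347.6166666666667 200.13333333333333 60
39
```

The tab is resting at about -0.32 and didn't spring on. I'll push further in small steps, measuring the turret angle from the teal filters after each one.

```bash
cat >> push.py <<'E'
def filt(c):
    im=c['image'].astype(int); m=((im[...,1]-im[...,0]>15)&(im[...,1]>120)).astype(np.uint8); m[:205]=0; m[245:]=0; m[:,:305]=0; m[:,365:]=0
    n,_,st,ce=cv2.connectedComponentsWithStats(m); out=[]
    for s,p in zip(st[1:],ce[1:]):
        d=onz(c,*p,.046)[:2]-q[:2]
        if s[4]>12 and .025<np.hypot(*d)<.055: out.append(np.arctan2(d[1],d[0]))
    return np.array(out)
A0=filt(load('scene3')); S=2*np.pi/5
def rot(c,near):
    b=filt(c); d=[min([x-y+2*np.pi*k-near for y in A0 for k in(-1,0,1)],key=abs)+near for x in b]
    return float(np.median(d)),len(b)
E
python3 - <<'E'
from push import *
print(len(A0),rot(load('scene4'),-.15),rot(load('scene5'),-.3),rot(load('scene7'),-.3))
_,o=pose(q,.08,.15,-.35)
manip.servo_line(P(.08,.12),o,rate=.2); manip.servo_line(P(.08,.044),rate=.12)
manip.servo_line(P(-.08,.044),rate=.08); near=-.32; f0=manip.get_contact_force()
for a in np.arange(-.11,-.345,-.03):
    manip.servo_line(P(a,.044),rate=.04); F=manip.get_contact_force()-f0; c=snap('scene','s8'); r=rot(c,near); near=r[0]; print(round(a,2),F.round(1),r)
    if r[0]<-.47: break
manip.hold(.4); print(rot(snap('scene','s9'),near),manip.get_time())
E
```

```text
5 (-0.1630206414701325, 5) (-0.33302846170007805, 5) (-0.334390025301913, 5)
-0.11 [-0.7  0.1  0.2] (-0.33488837764120194, 5)
-0.14 [-1.1  0.3 -0.1] (-0.33627823587398864, 5)
-0.17 [-1.6  0.6  0.4] (-0.3757348377874301, 5)
-0.2 [-0.6 -0.   1.3] (-0.41761446282220116, 5)
-0.23 [-1.1  0.8 -0.3] (-0.4438433566377771, 5)
-0.26 [-0.9  0.4  0.7] (-0.508238391952484, 5)
(-0.525095191232851, 5) 21.05
```

```bash
python3 - <<'E'
from push import *
manip.servo_line(P(-.05,.044),rate=.1); manip.servo_line(P(.1,.18),rate=.2); manip.hold(.5)
c=snap('scene','s10'); print(rot(c,-.52),manip.get_time(),manip.get_contact_force().round(1))
cv2.imwrite('pics/s10.png',cv2.resize(c['image'][120:270,250:450,::-1],(800,600),interpolation=cv2.INTER_CUBIC))
E
```

```text
(-0.5369520857945618, 5) 22.7583 [-1.  -0.   0.5]
```

View pics/s10.png

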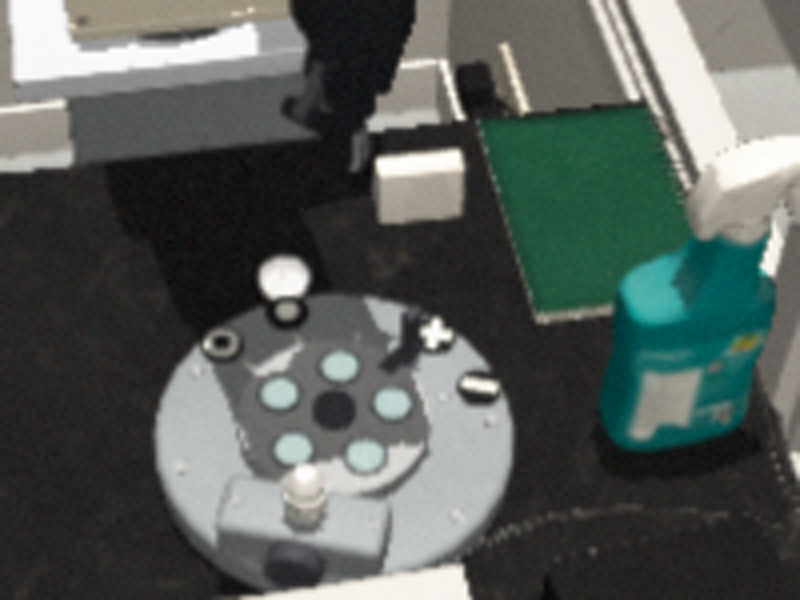

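The tab is now at (410,330), pointing at the cross at (435,333). The measured turn is -0.54, the dish, timer and objective stand where they did, and the finger is clear.

```bash
python3 -c "
from rig import manip
print(manip.sign_off())"
```

```text
the job is handed in; nothing more can be done
None
```

The turret tab rests at the stop pointing at the cross label (measured turn -0.54 rad; the stop is at -0.524), the finger is clear of it, nothing else in view has moved, and I handed the job in at about 23 s.

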